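Change a gas manifold over to its other line

TASK

The gas manifold is feeding from the line whose front knob stands pulled out; change it over to the other line, never having both knobs out at once and not disturbing the other things on the table. First push that knob fully home; then, with both knobs home, seat the winged key from its stand upright to the bottom of the square socket on top of the manifold and turn it clockwise (seen from above) as far as it goes. Only then pull the other knob all the way out until it clicks and stops, leaving the key seated in the socket.

Things in the scene. Friction and masses are not known exactly. Their poses are not given: they have to be found in the camera images.
- manifold: Fixed grey block 90 mm deep (x), 192 wide (y), 62 high; a 13 mm high foot at either end reaches y = +-112. Origin under its centre on the table, z up; the front face, x = -45 mm, looks along -x, the way the knobs pull. Square socket at x = y = 0 in its top. Two identical slide valves in the front face at y = +60 and -60 mm; which one starts pulled out varies.
- valve_a (a joint): Travel in m of the valve that is out at the start (left or right varies): 0 = fully home, 0.030 = fully out, along the manifold's -x, with end stops. A spring-ball detent holds either end: about 5 to 6 N start it there, about 1.5 N move it in between, where it stays as left; it snaps by itself over the last 3 mm to either end.
- valve_b (a joint): The same for the valve that is home at the start, on the other side.
- valve_a_knob (a point): Centre of valve_a's knob: round, black, 24 mm in diameter, 18 mm long along its level stem (the manifold's x), 44 mm above the table. Home, it is 39 mm in front of the manifold's front face, with an 18 mm gap behind the knob to the brass gland (20 mm wide); fully out, 69 mm. Bare 8 mm stem between. Axes as the manifold's.
- valve_b_knob (a point): Centre of the knob of valve_b, the same in every way.
- cock (a joint): Angle in rad of the cock that holds the square socket: 0 at the start, grows as it is turned clockwise from above, stop at 1.2 (about 70 degrees). Stays where left; light friction (0.05 N m).
- socket_mouth (a point): Centre of the mouth of the square socket, 61 mm above the table: 13.5 mm square, 17 mm deep (floor 44 mm above the table), small chamfer, sides parallel to this point's x and y (at the start the manifold's), z up. It turns with the cock. Round it stands a steel rim, 32 mm inside and 66 mm outside diameter, its top 67 mm above the table.
- key: Loose steel key, about 70 g, upright in its stand. Origin at the lower tip's centre, z up the shank. Shank 12 mm square along the key's x and y, 0 to 40 mm, the lowest 4 mm tapering to 8; collar 22 mm wide, 40 to 44 mm; flat wing 44 to 74 mm, 38 mm long in x, 10 mm thick in y (grip across this). Fits the socket in any quarter position, with about 0.1 rad of play in turning.
- key_wing (a point): Centre of the key's wing, 59 mm above the key's tip; axes as the key's.
- key_stand: Fixed grey block 56x56 mm, 32 mm high, with a square hole 13 mm wide and 24 mm deep in its top, in which the key stands (tip 8 mm above the table, wing 52 to 82 mm above it). Origin under its centre; sides parallel to its x and y.
- pipette_1: white pipette, 228 mm long and 28 mm high, lying in front of the manifold; bystander, not to be disturbed. Origin at the centre of its underside.
- dish_b: small clear dish, 39 mm wide, 14 mm high; bystander, not to be disturbed. Origin at the centre of its underside.
- timer: small white timer, 41x68x55 mm; bystander, not to be disturbed. Origin at the centre of its underside.
- marker_b: marker pen, 135 mm long, 17 mm thick, lying; bystander, not to be disturbed. Origin at the centre of its underside.
- carton_1: small carton, 50x74x32 mm; bystander, not to be disturbed. Origin at the centre of its underside.
- medium_a: bottle, 45 mm wide, 88 mm high; bystander, not to be disturbed. Origin at the centre of its underside.

How it is judged:
On the way, in this order (a step that is already met when the one before it is completed fails the run):
1. the knob that was out is fully home, the other still home (value of joint valve_a below 0.003 m and value of joint valve_b below 0.004 m), for 0.2 s.
2. with both knobs home, the key is seated in the socket and the cock is turned clockwise to its stop (horizontal distance between key and socket_mouth below 0.003 m and z of key in the frame of socket_mouth below -0.012 m and angle between key's own z axis and vertical below 0.15 rad and value of joint cock above 1 rad and value of joint each of valve_a, valve_b below 0.004 m), for 0.2 s.
3. the other knob is pulled out to its stop (value of joint valve_b above 0.027 m), for 0.2 s.
At the end, for the whole second after the job is handed in: The knob that was out is home (within 3 mm), the other is out (at least 27 of 30 mm), the cock is turned clockwise to at least 1.0 rad of 1.2, and the key is left seated in the socket: tip within 3 mm of the socket's axis and at least 12 mm below its mouth, upright within 0.15 rad, at rest (horizontal distance between key and socket_mouth below 0.003 m and z of key in the frame of socket_mouth below -0.012 m and angle between key's own z axis and vertical below 0.15 rad and value of joint valve_a below 0.003 m and value of joint valve_b above 0.027 m and value of joint cock above 1 rad and linear speed of key below 0.02 m/s); the robot touches nothing.
It fails at once if both knobs out at once (more than 10 mm each) (value of joint each of valve_a, valve_b above 0.01 m).
It fails at once if a bystander is disturbed (moved by more than 30 mm) (distance of any of pipette_1, dish_b, timer, marker_b, carton_1, medium_a from where it was at the start of the episode above 0.03 m).
It also fails if it takes over 64 s, if anything falls off the work surface, if the arm or the gripper's body presses on something with over 40 N, if the wrist force passes 120 N, or if a joint passes its speed limit or range.

ROBOT

A 6-joint arm with a two-finger parallel gripper is mounted at the origin on a cart in front of the work surface, level with it; the furniture and walls round the work are solid. World frame = base frame: x ahead of the robot, y to its left, z up, the work surface at z = 0. Lengths are in m, angles in rad, forces in N, time in s.
With the tool pointing down it reaches from about 0.35 to 1 m from the base axis. Payload 7.1 kg.
Tool frame: the origin (TCP) lies between the finger pads; the fingertips stand 19 mm ahead of it and the grasp point (between the pads) is the TCP (arm.nose_length is the z of the fingertips in the tool frame, in m); z points along the fingers, y is the line along which they close (so a half turn about z gives the same grasp; the last joint's range is limited). The gripper opens to 85 mm and grips with 20 to 120 N. Pads are 22 mm wide; open, the fingers measure 114 mm over their backs; the gripper's body (76 mm by 85 mm) begins 54 mm behind the grasp point. The pads swing forward as they close: fully open they stand 13 mm farther back than shut.
Start: joints at [0.689, 0.423, 1.63, -0, 1.089, -0.019], TCP at [0.475, 0.406, 0.25] pointing down, gripper open.
Joint ranges: [-3, 3], [-0.9, 2.11], [0.09, 2.58], [-1.31, 4.45], [0.11, 2.69], [-2.54, 2.54]. Speed limits (rad/s): [2.39, 2.39, 3.01, 3.14, 3.14, 3.14].

INTERFACE

Orientations are given as a rotation vector (axis times angle).
In Python, from workcell import arm, jaws, planner, vision, spotter gives the robot as it stands. The module is installed in compiled form; this text tells all that it offers. Calls block until the motion is done:
- arm.movep(position, orientation): joint-space move of the TCP to a pose.
- arm.move_straight(position, orientation=None, max_speed=0.15, until_force=None): straight line of the TCP; orientation=None keeps the orientation; max_speed is the mean speed in m/s. With until_force (N) it stops when the force on the tool has changed by that much, and returns True; else False.
- arm.move_j(angles): joint-space move.
- jaws.ungrasp() and jaws.clamp(): open the fingers fully, or close them until they stop; the grip force is fixed at half the most.
- arm.dwell(seconds).
- planner.inverse_kinematics(position, orientation): joint angles nearest the present ones, or None.
- arm.read_state(): the state.
- vision.snapshot(name): name is "scene" or "top" or "wrist"; returns (picture, depth): 480x640x3 uint8, red, green, blue; 480x640 float32, m along the optical axis (not along the pixel's ray), 0 where there is no reading.
- vision.camera_info(name): a dict with "K" (3x3 intrinsics, pixels), "k1" (the pictures are not rectified: a ray, as slopes to the right and down, at radius r is drawn at 1 + k1 r^2 times it, then the intrinsics apply), "position" and "orientation" of the camera in the world. Camera axes: x right, y up, looking along -z (the intrinsics and any distortion apply to the point x, -y, -z); pixel columns grow to the right and rows downward; lengths in m; the calibration is good to about 2 mm. A picture is of the moment at which its call begins: read the wrist's pose just before it. camera_info takes no time and is no camera call; for the wrist camera it gives the pose at the moment of the call.
A pose or a line that the arm cannot do raises arm.IKError and nothing moves.
- arm.finish_job(): hands the job in; it is judged then, once.
Trained networks look in the newest picture that a camera, given by its name, has taken for a name from the list of things; names that differ only in an ending like _2 or _b are one class to them, and where a whole thing is asked for, a point or a joint stands for the part that bears it (a point fixed in the world has none). Each returns a list of dicts, best first, with "confidence" (0 to 1); they miss things now and then, are a little off and sometimes report something else, mostly with a low value. They report only what shows in the picture. A call takes as long as a camera call.
- spotter.search_frame(camera, label): "at" ([column, row] in pixels, amid what is visible of it).
- spotter.silhouettes(camera, label): "mask" (480x640 bool, what is visible of it) and "at" ([column, row] in pixels, amid what is visible of it).
The state is a dict: "time": time; "qpos": joint angles; "joint_vel": joint speeds; "joint_torque": joint torques, N m; "eef_pos": TCP position; "tool_rot": TCP orientation; "ft_force": force on the tool from outside, world axes, zero at the start; "torque": the same for the moment, N m; "width": finger opening in m; "finger_force": force on a finger pad.
Only numpy, scipy, OpenCV 4.12 (cv2) and the standard library are available. Lean on these libraries where they do the work, as an engineer would, in place of code of your own. Each camera call takes 0.05 s, during which the arm holds its last target. There are 200 camera calls.

## Working session

There is one attempt and no reset: what is moved stays moved. The work goes in short steps, each a Python script; the robot and the scene stay as the last script left them, time stands still between calls to the robot, and variables do not carry over. Pictures are saved under pics/ and viewed, at most 10 in all, crops included, and the job is handed in when it is done.

```bash
mkdir -p pics; cat > h.py <<'E'
import numpy as np, cv2
from scipy.spatial.transform import Rotation as R
from workcell import arm,jaws,planner,vision,spotter
def rotm(o):
    o=np.array(o,float)
    if o.shape==(3,3): return o
    return R.from_rotvec(o).as_matrix() if o.size==3 else R.from_quat(o).as_matrix()
def snap(name,save=None):
    ci=vision.camera_info(name); p,d=vision.snapshot(name)
    if save: cv2.imwrite('pics/'+save,p[:,:,::-1])
    return ci,p,d
def rays(ci,uv):
    K=np.array(ci['K']); uv=np.array(uv,float).reshape(-1,1,2)
    n=cv2.undistortPoints(uv,K,np.array([ci['k1'],0,0,0.])).reshape(-1,2)
    return np.c_[n[:,0],-n[:,1],-np.ones(len(n))]@rotm(ci['orientation']).T
def at_z(ci,uv,z):
    r=rays(ci,uv); c=np.array(ci['position']); return c+r*((z-c[2])/r[:,2])[:,None]
def cloud(ci,d,mask=None):
    m=d>0
    if mask is not None: m&=mask
    v,u=np.nonzero(m); r=rays(ci,np.c_[u,v]); return np.array(ci['position'])+r*d[v,u][:,None]
def down(yaw): # tool z down, tool y at angle yaw+90deg ; tool x along yaw
    c,s=np.cos(yaw),np.sin(yaw)
    return R.from_matrix(np.array([[c,s,0],[s,-c,0],[0,0,-1]])).as_rotvec()
E
python3 - <<'E'
from h import *
for n in ('scene','top'):
    ci,p,d=snap(n,n+'0.png'); print(n,ci)
    for l in ('manifold','valve_a_knob','key','key_stand','pipette_1','dish_b','timer','marker_b','carton_1','medium_a'):
        for r in spotter.silhouettes(n,l)[:3]:
            if r['confidence']<.3: continue
            c=cloud(ci,d,r['mask']); print(l,round(r['confidence'],2),np.round(r['at']),r['mask'].sum(),np.round(np.median(c,0),3) if len(c) else '', np.round(np.percentile(c,[2,98],axis=0),3).tolist() if len(c) else '')
print(arm.read_state())
E
```

```text
scene {'K': array([[585.10293861,   0.        , 309.54493275],
       [  0.        , 585.10293861, 242.67364379],
       [  0.        ,   0.        ,   1.        ]]), 'k1': 0.04083797164700563, 'position': array([-0.03881334, -0.25354524,  1.17536455]), 'orientation': array([ 0.45593573, -0.2642765 , -1.05768372])}
manifold 0.78 [347. 221.] 3908 [ 0.591 -0.015  0.061] [[0.545, -0.111, 0.005], [0.648, 0.085, 0.069]]
valve_a_knob 0.66 [364. 269.] 172 [ 0.501 -0.081  0.049] [[0.488, -0.095, 0.002], [0.549, -0.069, 0.058]]
key 0.44 [165. 233.] 711 [0.381 0.347 0.036] [[0.368, 0.319, -0.001], [0.407, 0.395, 0.056]]
key 0.43 [229. 198.] 151 [0.513 0.26  0.07 ] [[0.498, 0.255, 0.034], [0.532, 0.27, 0.085]]
key_stand 0.83 [234. 208.] 579 [0.502 0.253 0.029] [[0.484, 0.232, 0.0], [0.545, 0.287, 0.036]]
pipette_1 0.59 [299. 301.] 661 [0.374 0.008 0.02 ] [[0.364, -0.062, 0.005], [0.384, 0.117, 0.027]]
dish_b 0.7 [234. 264.] 220 [0.394 0.175 0.013] [[0.376, 0.159, 0.009], [0.412, 0.193, 0.018]]
timer 0.81 [166. 230.] 656 [0.381 0.346 0.038] [[0.368, 0.319, 0.006], [0.401, 0.385, 0.056]]
timer 0.
[... 2266 characters left out ...]
]
{'time': 1.1, 'qpos': array([ 6.89023335e-01,  4.23106720e-01,  1.62989858e+00, -1.75899585e-06,
        1.08864303e+00, -1.90143996e-02]), 'joint_vel': array([-9.20118377e-05,  2.43346063e-03, -4.01354056e-04,  2.24297129e-04,
       -1.32136997e-03,  5.57254588e-05]), 'joint_torque': array([ 2.18983922e-03, -5.57343543e+01, -2.82148647e+01,  1.20958707e-04,
        7.16066861e-04,  1.76864688e-06]), 'eef_pos': array([0.47474268, 0.40645999, 0.25031542]), 'tool_rot': array([-1.31356501e+00, -2.85377082e+00,  7.97940495e-05]), 'ft_force': array([-1.23774702, -0.45376443,  0.04523542]), 'torque': array([0.016769  , 0.03735963, 0.02648719]), 'finger_force': 0.0, 'width': 0.08510727351230346}
```

```bash
python3 - <<'E'
from h import *
im=cv2.imread('pics/top0.png'); cv2.imwrite('pics/t1.png',cv2.resize(im[130:330,170:470],None,fx=2.6,fy=2.6,interpolation=cv2.INTER_CUBIC))
ci,p,d=snap('top')
c=cloud(ci,d)
# manifold: height bands
b=c[(c[:,0]>.45)&(c[:,0]<.7)&(abs(c[:,1])<.15)]
top=b[(b[:,2]>.055)&(b[:,2]<.075)&(b[:,0]>.53)]
r=cv2.minAreaRect(top[:,:2].astype(np.float32)*1000); print('manifold',r,len(top))
print('box',cv2.boxPoints(r))
kn=b[(b[:,2]>.04)&(b[:,0]<.545)]
for s in (kn[kn[:,1]>0],kn[kn[:,1]<0]): print('knob',np.round(np.percentile(s,[3,50,97],axis=0),4).tolist())
s=c[(abs(c[:,0]-.515)<.06)&(abs(c[:,1]-.26)<.06)]
st=s[(s[:,2]>.025)&(s[:,2]<.042)]; w=s[s[:,2]>.07]
print('stand',cv2.minAreaRect(st[:,:2].astype(np.float32)*1000),'wing',cv2.minAreaRect(w[:,:2].astype(np.float32)*1000),w.mean(0),len(w))
E
```

```text
manifold ((619.298583984375, -27.47789764404297), (135.7042999267578, 232.87863159179688), 8.656694412231445) 2891
box [[ 534.6937    77.42226]
 [ 569.7451  -152.8034 ]
 [ 703.90344 -132.37805]
 [ 668.85205   97.84761]]
knob [[0.5001, 0.0264, 0.0429], [0.5241, 0.041, 0.0521], [0.5441, 0.0727, 0.0636]]
knob [[0.4877, -0.0956, 0.0433], [0.5022, -0.0828, 0.0501], [0.5418, -0.0752, 0.0567]]
stand ((517.34375, 260.3509521484375), (57.29167556762695, 57.406864166259766), 14.228485107421875) wing ((488.7843017578125, 281.348388671875), (31.665281295776367, 99.31647491455078), 53.30183410644531) [0.48122868 0.29488157 0.3860875 ] 193
```

View pics/t1.png

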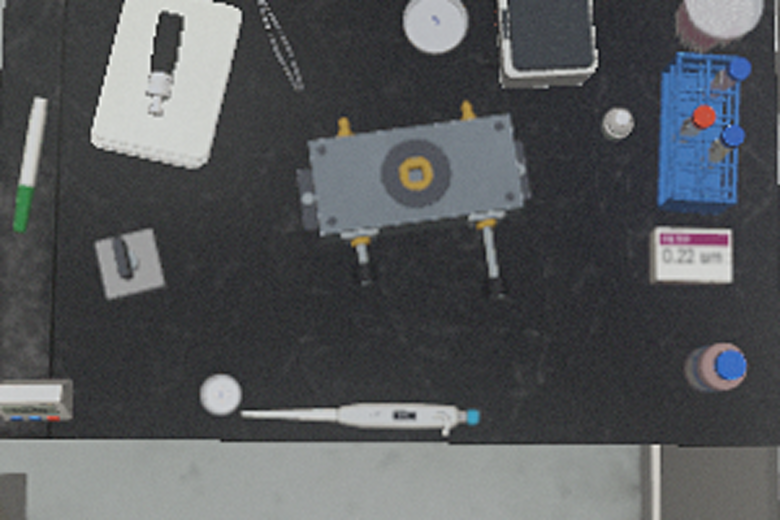

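The crop shows the right knob (y<0) pulled out at about (497,287), the left one home at (364,272), the socket at (416,174), the key at (124,258), and the manifold yawed by about 8°. Next I'll look from close by with the wrist camera.

```bash
python3 - <<'E'
from h import *
yaw=.14
for i,(p,y) in enumerate([((.50,.26,.27),.25),((.56,-.01,.30),.14)]):
    arm.movep(p,down(y)); arm.dwell(.2)
    ci,im,d=snap('wrist',f'w{i}.png'); np.savez(f'w{i}.npz',d=d,im=im,**{k:np.array(v) for k,v in ci.items()})
    print(ci['position'],arm.read_state()['eef_pos'],arm.read_state()['time'],planner.inverse_kinematics(p,down(y)))
a=cv2.imread('pics/w0.png');b=cv2.imread('pics/w1.png')
cv2.imwrite('pics/w01.png',np.vstack([cv2.resize(a,(400,300)),cv2.resize(b,(400,300))]))
E
```

```text
[0.57219043 0.27893255 0.39315132] [0.49995399 0.26019006 0.2699416 ] 2.9833 [ 4.58401963e-01  3.10511051e-01  1.75024410e+00 -4.44089210e-16
  1.08083750e+00  1.77919829e+00]
[0.63377959 0.00203617 0.42302848] [ 0.55992386 -0.00886896  0.29983574] 4.3083 [-3.91034567e-02  2.72579807e-01  1.72852163e+00 -4.44089210e-16
  1.14049121e+00  1.39169287e+00]
```

View pics/w1.png

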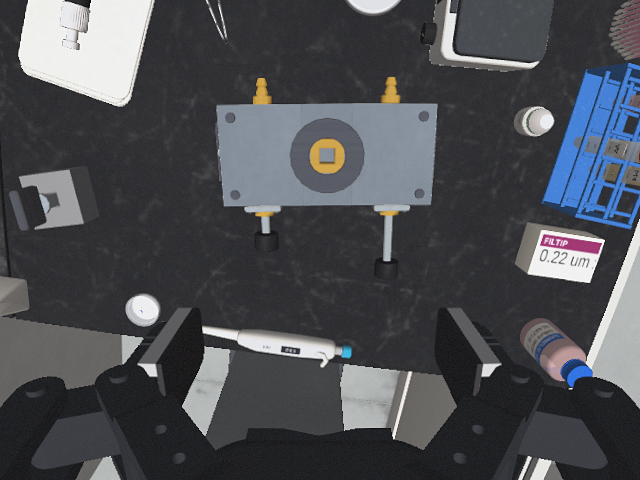

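View pics/w0.png

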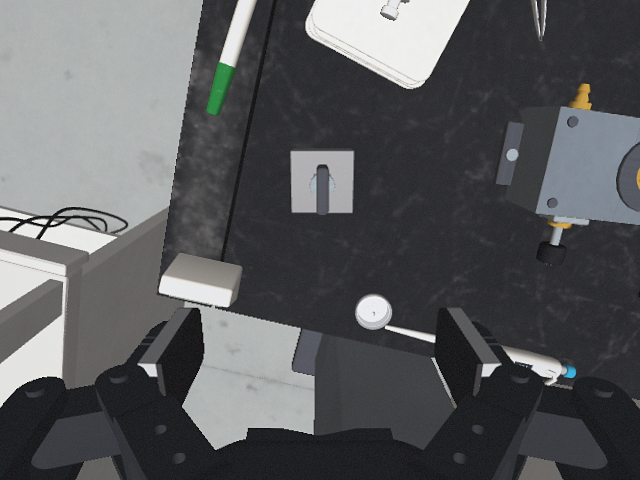

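The wrist views show the socket at (327,155), the knobs at (266,241) and (386,268), and the key wing at (322,190) with the stand square-on. Now I'll compute poses.

```bash
python3 - <<'E'
from h import *
def ld(i):
    f=np.load(f'w{i}.npz'); return {k:f[k] if f[k].ndim else float(f[k]) for k in ('K','k1','position','orientation')},f['im'],f['d']
def rect(pts): 
    # robust: rasterize 1mm, keep largest component
    g=np.zeros((700,700),np.uint8); ij=np.round((pts[:,:2]-pts[:,:2].mean(0))*2000+350).astype(int)
    ok=((ij>=0)&(ij<700)).all(1); g[ij[ok,1],ij[ok,0]]=255; g=cv2.morphologyEx(g,cv2.MORPH_CLOSE,np.ones((7,7)))
    cs,_=cv2.findContours(g,0,1); c=max(cs,key=cv2.contourArea); r=cv2.minAreaRect(c)
    return np.round((np.array(r[0])-350)/2000+pts[:,:2].mean(0),4),np.array(r[1])/2,r[2],np.radians(r[2])
ci,im,d=ld(1); c=cloud(ci,d)
print('corners',at_z(ci,[(217,105),(437,103),(431,206),(223,206)],.062).round(4).tolist())
print('socket',at_z(ci,[(327,155)],.061))
t=c[(abs(c[:,2]-.062)<.005)&(c[:,0]>.53)&(c[:,0]<.67)&(abs(c[:,1])<.13)]; print('top',rect(t),np.median(t[:,2]))
for uv in ((266,241),(386,268)): 
    m=np.zeros(d.shape,bool); u,v=uv; m[v-14:v+14,u-16:u+16]=True
    q=cloud(ci,d,m); q=q[q[:,2]>.035]; print('knob',rect(q),np.percentile(q,[2,50,98],axis=0).round(4).tolist())
# wing and stand
ci,im,d=ld(0); c=cloud(ci,d); s=c[(abs(c[:,0]-.515)<.06)&(abs(c[:,1]-.26)<.06)]
print('stand',rect(s[abs(s[:,2]-.032)<.005])); w=s[(s[:,2]>.076)&(s[:,2]<.09)]; print('wing',rect(w),w.mean(0))
print('wing ends',at_z(ci,[(322,165),(322,213)],.082).round(4).tolist(),'stand corners',at_z(ci,[(291,151),(354,150),(354,212),(291,213)],.032).round(4).tolist())
E
python3 - <<'E'
import cv2
a=cv2.imread('pics/w1.png')[95:285,205:445]; b=cv2.imread('pics/w0.png')[140:225,275:370]
cv2.imwrite('pics/c1.png',cv2.resize(a,None,fx=3,fy=3,interpolation=2)); 
E
```

```text
corners [[0.6322, 0.0907, 0.062], [0.6609, -0.0971, 0.062], [0.571, -0.1115, 0.062], [0.5438, 0.0785, 0.062]]
socket [[ 0.60290678 -0.00963558  0.061     ]]
top (array([ 0.599 , -0.0097]), array([ 97.20773315, 193.23283386]), 8.637131690979004, np.float64(0.15074638593592904)) 0.0616629263867311
knob (array([0.5135, 0.0374]), array([24.1730423 , 22.09072113]), 5.19442892074585, np.float64(0.09065988742783067)) [[0.503, 0.0266, 0.0406], [0.5137, 0.0367, 0.0522], [0.5242, 0.0477, 0.0561]]
knob (array([ 0.5024, -0.0845]), array([24.73091507, 23.34455299]), 10.304845809936523, np.float64(0.17985348829373413)) [[0.4904, -0.0954, 0.0397], [0.5021, -0.0834, 0.0519], [0.5133, -0.0738, 0.056]]
stand (array([0.5183, 0.2628]), array([57.09712982, 56.42557907]), 14.470293045043945, np.float64(0.25255425736445297))
wing (array([0.5187, 0.2626]), array([38.1775856 , 10.01471615]), 14.349332809448242, np.float64(0.25044310298931993)) [0.51937356 0.26298037 0.08096245]
wing ends [[0.5387, 0.2678, 0.082], [0.502, 0.2583, 0.082]] stand corners [[0.5384, 0.2957, 0.032], [0.5531, 0.2419, 0.032], [0.4989, 0.2266, 0.032], [0.4836, 0.2828, 0.032]]
```

View pics/c1.png

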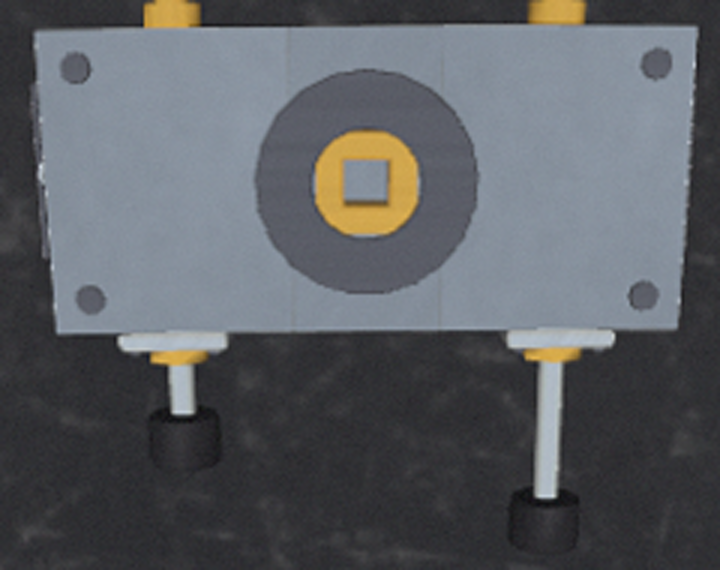

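```bash
cat >> h.py <<'E'
C=np.array([.6027,-.0097]); Y=.149
def M(x,y,z,c=C):
    return [c[0]+x*np.cos(Y)-y*np.sin(Y), c[1]+x*np.sin(Y)+y*np.cos(Y), z]
E
python3 - <<'E'
from h import *
o=down(Y)
jaws.clamp()
arm.movep(M(-.152,-.06,.14),o)
arm.move_straight(M(-.152,-.06,.052),o,max_speed=.15)
print(arm.read_state()['ft_force'])
hit=arm.move_straight(M(-.098,-.06,.052),o,max_speed=.03,until_force=18)
s=arm.read_state(); c,sn=np.cos(Y),np.sin(Y); dd=np.array(s['eef_pos'])[:2]-C
print('push',hit,'local x',dd@[c,sn],dd@[-sn,c],s['ft_force'],s['time'])
arm.move_straight(M(-.13,-.06,.052),o,max_speed=.1)
arm.move_straight(M(-.13,-.06,.16),o,max_speed=.2)
jaws.ungrasp()
for i,y in ((2,Y),(3,Y+np.pi)):
    p=np.array([C[0]-.074*np.cos(y),C[1]-.074*np.sin(y),.17]); arm.movep(p,down(y)); arm.dwell(.3)
    ci,im,d=snap('wrist',f'w{i}.png'); np.savez(f'w{i}.npz',d=d,im=im,**{k:np.array(v) for k,v in ci.items()})
    print(arm.read_state()['eef_pos'],ci['position'],arm.read_state()['time'])
a=cv2.imread('pics/w2.png');b=cv2.imread('pics/w3.png')
cv2.imwrite('pics/w23.png',np.hstack([cv2.resize(a,(400,300)),cv2.resize(b,(400,300))]))
E
```

```text
[0.94101251 0.56414361 0.12263445]
push True local x -0.10522008011944137 -0.05946129854086978 [-0.42959432 -0.2415364  -0.21490587] 8.1333
[ 0.52911333 -0.02133139  0.16992328] [ 0.60279154 -0.01016321  0.29305362] 10.7667
[0.67587583 0.00126283 0.1700365 ] [ 0.60271291 -0.00946213  0.29325753] 13.7333
```

View pics/w23.png

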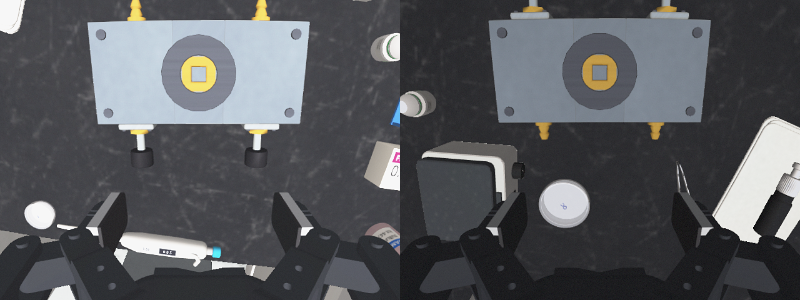

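Both knobs are home: their rows match at about y=157 in the left view. Now I'll fit the socket from both opposite views.

```bash
cat >> h.py <<'E'
def blob(mask):
    n,l,s,c=cv2.connectedComponentsWithStats(mask.astype(np.uint8)); i=1+np.argmax(s[1:,4]); return l==i
def ldw(i):
    f=np.load(f'w{i}.npz'); return {k:f[k] if f[k].ndim else float(f[k]) for k in ('K','k1','position','orientation')},f['im'],f['d']
E
python3 - <<'E'
from h import *
for i in (2,3):
    ci,im,d=ldw(i); h=cv2.cvtColor(im,cv2.COLOR_RGB2HSV)
    u0,v0=(320,147)
    y=np.zeros(d.shape,bool); y[v0-50:v0+50,u0-50:u0+50]=True
    y&=(h[...,0]>15)&(h[...,0]<35)&(h[...,1]>90)
    y=blob(y); cs,_=cv2.findContours(y.astype(np.uint8),cv2.RETR_CCOMP,cv2.CHAIN_APPROX_NONE); cs=sorted(cs,key=cv2.contourArea)[::-1]
    (c,ax,a)=cv2.fitEllipse(cs[0]); r=cv2.minAreaRect(cs[1])
    print(i,c,ax,r,'ring',at_z(ci,[c],.061)[0].round(4),'sq',at_z(ci,[r[0]],.061)[0].round(4))
    b=at_z(ci,cv2.boxPoints(r),.061)[:,:2]; e=np.roll(b,-1,0)-b; print('edges',np.hypot(*e.T).round(4),((np.arctan2(e[:,1],e[:,0])+np.pi/4)%(np.pi/2)-np.pi/4).round(3))
    # manifold top rectangle yaw by depth, and front/back edges
    cl=cloud(ci,d); t=cl[(abs(cl[:,2]-.062)<.004)&(np.hypot(*(cl[:,:2]-C).T)<.12)]
    rr=cv2.minAreaRect((t[:,:2]*1000).astype(np.float32)); print('top',rr,np.median(t[:,2]))
    m=(h[...,1]<70)&(im.sum(2)>300); m[:,:]&=True
    q=at_z(ci,np.argwhere(blob(m))[:,::-1],.062); rr=cv2.minAreaRect((q[:,:2]*1000).astype(np.float32)); print('col',rr)
E
```

```text
2 (317.4330749511719, 119.93693542480469) (52.7305793762207, 57.30498504638672) ((317.5, 118.5), (25.0, 25.0), 90.0) ring [ 0.6013 -0.0096  0.061 ] sq [ 0.6021 -0.0095  0.061 ]
edges [0.0138 0.0135 0.014  0.0135] [0.148 0.155 0.148 0.139]
top ((598.6619262695312, -9.856468200683594), (97.49690246582031, 192.7046661376953), 8.506060600280762) 0.0616239684866257
col ((598.88623046875, -9.998481750488281), (96.34812927246094, 191.58132934570312), 8.518599510192871)
3 (319.08819580078125, 118.32183074951172) (50.357635498046875, 57.90296936035156) ((319.5, 115.5), (25.0, 25.0), 90.0) ring [ 0.6035 -0.0093  0.061 ] sq [ 0.602  -0.0093  0.061 ]
edges [0.0138 0.0135 0.014  0.0135] [0.149 0.157 0.149 0.141]
top ((598.6468505859375, -10.027130126953125), (97.52359008789062, 192.9088897705078), 8.656063079833984) 0.06161729942179907
col ((599.2835693359375, -9.948822021484375), (94.91558074951172, 191.2764129638672), 8.560070037841797)
```

```bash
python3 - <<'E'
from h import *
y=.25+np.pi; K=np.array([.519,.2627])
p=np.array([K[0]-.074*np.cos(y),K[1]-.074*np.sin(y),.20]); arm.movep(p,down(y)); arm.dwell(.3)
ci,im,d=snap('wrist','w4.png'); np.savez('w4.npz',d=d,im=im,**{k:np.array(v) for k,v in ci.items()})
c=cloud(ci,d); s=c[(abs(c[:,0]-K[0])<.05)&(abs(c[:,1]-K[1])<.05)]
w=s[(s[:,2]>.077)&(s[:,2]<.09)]; st=s[abs(s[:,2]-.032)<.004]
for n,q in (('wing',w),('stand',st)): print(n,cv2.minAreaRect((q[:,:2]*1000).astype(np.float32)),q.mean(0),len(q),np.median(q[:,2]))
print(arm.read_state()['time'],arm.read_state()['qpos'])
cv2.imwrite('pics/c4.png',cv2.resize(im[40:240,220:420,::-1],None,fx=2.5,fy=2.5))
E
```

```text
wing ((518.0967407226562, 262.07354736328125), (37.51087951660156, 9.837211608886719), 14.578714370727539) [0.51785632 0.26218832 0.08106495] 1097 0.08116691766288553
stand ((518.005615234375, 262.3920593261719), (55.82568359375, 56.11036682128906), 14.306317329406738) [0.5172125  0.26227564 0.03161756] 5157 0.031608315202663495
15.2167 [ 4.24528362e-01  5.21491148e-01  1.59726646e+00  5.79199033e-06
  1.02298428e+00 -1.39499718e+00]
```

View pics/c4.png

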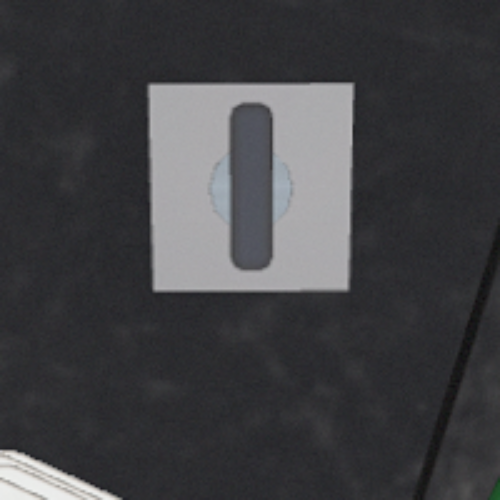

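The crop shows the wing centred on its stand at crop (251,187), lined up with it. Now I'll grasp, carry and insert.

```bash
python3 - <<'E'
from h import *
y=.252+np.pi; S=[.602,-.0094]; K=[.518,.2622]
arm.movep(K+[.13],down(y))
arm.move_straight(K+[.075],down(y),max_speed=.1)
jaws.clamp(); s=arm.read_state(); print('grip',s['width'],s['finger_force'],s['eef_pos'],s['ft_force'])
arm.move_straight(K+[.19],None,max_speed=.12); s=arm.read_state(); print('lift',s['width'],s['ft_force'])
o=down(Y+np.pi)
arm.movep(S+[.19],o); arm.dwell(.2)
arm.move_straight(S+[.136],o,max_speed=.1); s=arm.read_state(); f0=s['ft_force']; print(s['eef_pos'])
hit=arm.move_straight(S+[.111],o,max_speed=.025,until_force=10)
s=arm.read_state(); print('ins',hit,s['eef_pos'],s['ft_force']-f0,s['torque'],s['width'],s['time'])
E
```

```text
grip 0.009288176115108553 59.28596556186676 [0.5180808  0.26225508 0.07528725] [-0.47446206 -0.66884204  3.75896176]
lift 0.008791169681068573 [ 0.1713502  -0.44122079 -0.92498307]
[ 0.60226566 -0.00938217  0.1360939 ]
ins False [ 0.60188034 -0.00937263  0.1112522 ] [-2.28502672  0.44014447  4.47865399] [ 0.01277899  0.44308752 -0.01294777] 0.008316085797934147 21.3333
```

```bash
python3 - <<'E'
from h import *
S=[.602,-.0094,.111]
for a in [.2,.4,.6,.8,1.0,1.1,1.17,1.22,1.27,1.31]:
    arm.movep(S,down(Y+np.pi-a)); s=arm.read_state()
    print(a,s['eef_pos'].round(4),s['ft_force'].round(1),s['torque'].round(3),round(s['width'],4),round(s['time'],2))
    if abs(s['torque'][2])>.6: break
arm.dwell(.3); s=arm.read_state(); print(s['torque'],s['qpos'])
E
```

```text
0.2 [ 0.6022 -0.0096  0.1113] [-1.5 -1.5  4.3] [-0.291  0.447 -0.023] 0.0089 21.64
0.4 [ 0.6021 -0.0097  0.1113] [-1.5 -2.5  5.7] [-0.37   0.435  0.024] 0.009 21.95
0.6 [ 0.6021 -0.0097  0.1113] [-2.2 -2.1  5.4] [-0.464  0.403 -0.021] 0.0087 22.26
0.8 [ 0.6021 -0.0098  0.1112] [-0.8 -2.6  5.9] [-0.518  0.404 -0.022] 0.0091 22.57
1.0 [ 0.602  -0.0098  0.1113] [-2.5 -3.6  6.5] [-0.581  0.492 -0.028] 0.0088 22.88
1.1 [ 0.602  -0.0098  0.1113] [-2.2 -2.7  5.5] [-0.586  0.512 -0.02 ] 0.009 23.12
1.17 [ 0.602  -0.0098  0.1112] [-1.4 -2.2  5.6] [-0.602  0.449  0.003] 0.0092 23.38
1.22 [ 0.602  -0.0098  0.1113] [-2.1 -2.9  6.4] [-0.586  0.528  0.002] 0.0092 23.62
1.27 [ 0.602  -0.0099  0.1113] [-3.4 -3.1  5.5] [-0.6    0.484  0.085] 0.009 23.88
1.31 [ 0.602  -0.0099  0.1113] [-1.6 -2.7  6.4] [-0.613  0.51   0.076] 0.0086 24.12
[-0.59290115  0.56547711  0.03643173] [-3.58095934e-02  5.74465959e-01  1.76172561e+00 -8.87347847e-04
  8.05379473e-01 -4.49224965e-01]
```

```bash
python3 - <<'E'
from h import *
S=[.602,-.0096,.111]
for a in [1.35,1.39]:
    arm.movep(S,down(Y+np.pi-a)); arm.dwell(.2); s=arm.read_state(); print(a,s['torque'].round(3),s['ft_force'].round(1),s['width'])
    if s['torque'][2]>.5: break
jaws.ungrasp(); arm.move_straight(S[:2]+[.19],None,max_speed=.15)
y=Y+np.pi; arm.movep([S[0]-.074*np.cos(y),S[1]-.074*np.sin(y),.21],down(y)); arm.dwell(.3)
ci,im,d=snap('wrist','w5.png'); c=cloud(ci,d); q=c[(np.hypot(*(c[:,:2]-S[:2]).T)<.04)&(c[:,2]>.1)]
print(cv2.minAreaRect((q[:,:2]*1000).astype(np.float32)),len(q),np.percentile(q[:,2],[5,50,95]),arm.read_state()['time'])
cv2.imwrite('pics/c5.png',cv2.resize(im[20:260,160:480,::-1],None,fx=2,fy=2))
E
```

```text
1.35 [-0.468  0.525  0.027] [-2.6 -2.3  5.6] 0.008866371211089519
1.39 [-0.446  0.54   0.166] [-2.1 -1.9  6.3] 0.008995658792356387
((602.2012329101562, -9.366630554199219), (10.184690475463867, 37.70687484741211), 20.848955154418945) 1388 [0.11511611 0.11719177 0.1185271 ] 28.3167
```

View pics/c5.png

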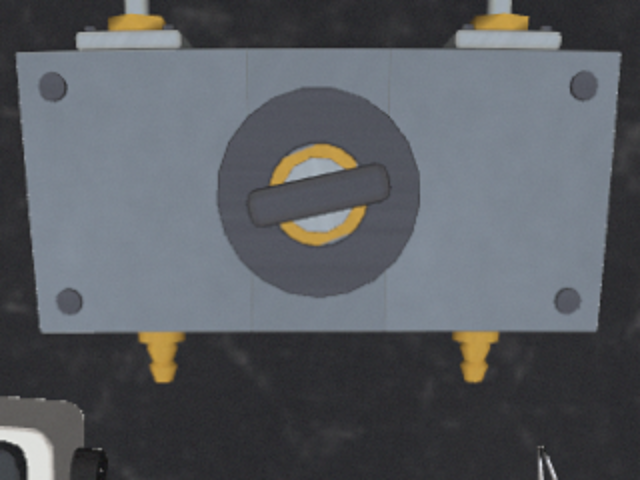

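The key is seated and centred: its top is at about 0.118 m, so the tip is at 0.044 m, and it has turned about 1.35 rad, to the stop. Now I'll pull the left knob.

```bash
python3 - <<'E'
from h import *
C2=np.array([.602,-.0094]); o=down(Y+np.pi); L=lambda x,z: M(x,.06,z,C2)
arm.movep(L(-.085,.16),o)
arm.move_straight(L(-.085,.045),o,max_speed=.12)
jaws.clamp(); s=arm.read_state(); print('grip',s['width'],s['finger_force'],s['ft_force'])
hit=arm.move_straight(L(-.121,.045),o,max_speed=.03,until_force=20)
s=arm.read_state(); dd=s['eef_pos'][:2]-C2; print(hit,dd@[np.cos(Y),np.sin(Y)],s['ft_force'],s['width'])
arm.dwell(.3); jaws.ungrasp()
arm.move_straight(np.array(s['eef_pos'])+[0,0,.12],None,max_speed=.15)
arm.movep(M(-.16,0,.30,C2),down(Y)); arm.dwell(.3)
ci,im,d=snap('wrist','w6.png'); print(arm.read_state()['time'])
c=cloud(ci,d)
for yy in (.06,-.06):
    l=(c[:,:2]-C2)@np.array([[np.cos(Y),-np.sin(Y)],[np.sin(Y),np.cos(Y)]]); q=l[(c[:,2]>.049)&(c[:,2]<.06)&(abs(l[:,1]-yy)<.02)&(l[:,0]<-.065)&(l[:,0]>-.14)]
    print(yy,np.percentile(q,[2,50,98],axis=0).round(4).tolist())
q=c[(np.hypot(*(c[:,:2]-C2).T)<.04)&(c[:,2]>.105)]; print(cv2.minAreaRect((q[:,:2]*1000).astype(np.float32)),q[:,2].max())
E
```

```text
grip 0.022209905802813207 58.40770125389099 [-0.72474196 -3.66898315  5.40899106]
True -0.1149359226356081 [ 1.94931949  1.04702571 -0.86284089] 0.02216772543569921
36.5917
0.06 [[-0.122, 0.0494], [-0.1136, 0.0586], [-0.1056, 0.0694]]
-0.06 [[-0.0925, -0.0702], [-0.0838, -0.0594], [-0.0752, -0.0501]]
((595.5364990234375, -5.743528366088867), (2.6841013431549072, 26.50066566467285), 15.180046081542969) 0.11829129783891473
```

View pics/w6.png

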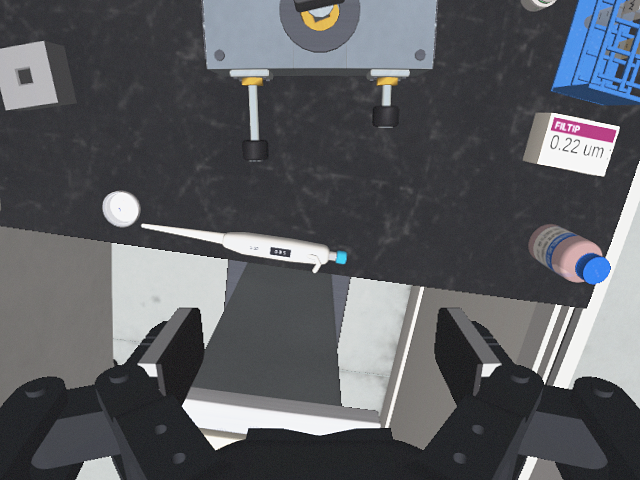

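The left knob at (256,150) is out, centred at -0.1137 m in the manifold's x against -0.114 expected. The right knob at (386,116) is home at -0.084, and the key still stands in the socket.

```bash
python3 -c "
from h import *
print(arm.finish_job())"
```

```text
the job is handed in; nothing more can be done
None
```

The job is handed in (no verdict was returned): the right knob is home, the key is seated and turned clockwise to its stop (about 1.2 rad, inferred from the wing's angle), and the left knob is fully out.

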